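# Pin the volume cradle in register

## Task

The sliding board of the newspaper cradle has crept out of line with its base. Take the big tapered drift, the stoutest of the three pins hanging in the plywood stand, and push it point down through the hole in the board's steel tongue into the base hole beneath until its collar is home on the tongue, so that the taper draws the board into line. Let the drift do the aligning rather than shoving the board with the gripper, and leave the drift standing in the holes.

Things in the scene. Friction and masses are not known exactly. Their poses are not given: they have to be found in the camera images.
- drift: Tapered drift, 0.3 kg, upright in the stand. Origin: its point (lower end); z up its axis, y along the row of pins within 6 degrees. From the point: steel taper 8 to 33 mm diameter over 46 mm, straight 33 mm to 66 mm, steel collar 50 mm diameter from 66 to 72 mm, plain round wooden handle 26 mm diameter from 72 to 127 mm. The others have narrower collars; one a thin handle, one a T-handle.
- rack: Fixed plywood stand, 70 x 250 mm, 85 mm high. Origin: under its centre, at table height; y along its row of three 38 mm holes, 80 mm apart. The drift, a slim drift and a straight plug pin hang in them by their collars, in any order; no top is over 61 mm above the stand. Pins hang loosely; the drift lifts straight out, 70 mm or more.
- board: Sliding plywood board with a bound volume (its top 25 mm above the tongue, 85 mm from the hole) and a 70 mm square, 10 mm thick steel tongue. Origin: centre of the tongue's 36 mm through hole, at its top face, 74 mm above the table; x from tongue to board, z up. Slides only along its y, 20 mm either way, 3 N friction, no spring. Its hole starts 9 to 13 mm off the base's, to the -y side.
- base: Fixed base: a dark steel block under the tongue, 70 mm square, 64 mm high, with a vertical 36 mm diameter hole through to the table, and two runners under the board. Origin: on the hole's axis, at table height; axes parallel to the board's. With the drift fully home (collar on the tongue) its point is on this axis, 8 mm above the table.
There are look-alikes about, which are no part of the job. What is shaped like the drift but orange or purple is not meant.

How it is judged (in metres and radians):
On the way:
1. the drift's point is through the tongue and in the base's hole (below 62 mm above the table) while the board is still more than 5 mm out of line (z of drift in the frame of base below 0.062 m and horizontal distance between drift and base below 0.018 m and horizontal distance between board and base above 0.005 m).
At the end, for the whole second after the job is handed in: The drift stands in both holes, upright within 10 degrees, its point within 12 mm of the base hole's axis and less than 18 mm above the table (collar home within 10 mm), the board's hole within 5 mm of the base's hole, the drift released and at rest (z of drift in the frame of base below 0.018 m and horizontal distance between drift and base below 0.012 m and angle between drift's own z axis and vertical below 0.17 rad and horizontal distance between board and base below 0.005 m and linear speed of drift below 0.02 m/s); the robot touches nothing.
It fails at once if the gripper or arm shoves the board (more than 8 N) (contact force between any of the fingers, the arm and board above 8 N).
It also fails if it takes over 45 s, if anything falls off the work surface, if the arm or the gripper's body presses on something with over 40 N, if the wrist force passes 120 N, or if a joint passes its speed limit or range.

## Robot

A 6-joint arm with a two-finger parallel gripper is mounted at the origin on the work surface. World frame = base frame: x ahead of the robot, y to its left, z up, the work surface at z = 0. Lengths are in mm, angles in rad, forces in N, time in s.
With the tool pointing down it reaches from about 275 to 1000 mm from the base axis. Payload 8.4 kg.
Tool frame: the origin (TCP) lies at the very end of the fingers, on their centre line; the grasp point (between the pads) lies 19 mm behind it; z points along the fingers, y is the line along which they close (so a half turn about z gives the same grasp; the last joint's range is limited). The gripper opens to 85 mm and grips with 20 to 120 N. Pads are 22 mm wide; open, the fingers measure 114 mm over their backs; the gripper's body (76 mm by 85 mm) begins 54 mm behind the grasp point. The pads swing forward as they close: fully open they stand 13 mm farther back than shut.
Start: joints at [1.335, 0.353, 1.633, -0, 1.155, -0.002], TCP at [144.796, 607.998, 231.281] pointing down, gripper open.
Joint ranges: [-2.63, 2.63], [-0.92, 2.1], [0.06, 2.66], [-1.3, 4.44], [0, 2.69], [-3.02, 3.02]. Speed limits (rad/s): [2.22, 2.22, 2.79, 3.14, 3.14, 3.14].

## Interface

Orientations are given as [roll, pitch, yaw] about the fixed x, y, z axes, in that order (R = Rz(yaw) Ry(pitch) Rx(roll)).
In Python, from rig import r, vision gives the robot as it stands. The module is installed in compiled form; this text tells all that it offers.
- The arm moves only by the tool play_rows, never from a script. Its argument "steps" is a list of rows, each an object with "delta_pos": the shift along the tool's x, y, z in cm, a list of three; "yaw": the turn about the tool's z in rad; "jaw": the opening in per cent of the stroke, from 0 (shut) to 100 (fully open). A call has exactly 8 rows; each row is the pose to reach, as a shift and turn from the pose commanded when the call began, along the tool's axes at that moment; what a row does not reach only later rows make up. A row lasts 1/10 s, in which the tool goes at most 50 mm and 8.59 degrees, less where a joint would pass 70% of its speed; a pose out of reach is approached as far as the arm can. A call with a gripper value outside its range is refused whole. The fingers move at their own pace and stop on an object; "grip_force" is the grip in N (left out, the last holds). Time passes only in rows, so rows that repeat a pose let the fingers close, or fill a call up. It gives the time, the measured TCP pose, the force, the opening and the grip force at its end, in the units of the state.
- r.sense(): the state, without advancing time (a new reading comes with each control period).
- vision.grab_frame(name): name is "side" or "top" or "wrist"; returns (picture, depth): 384x512x3 uint8, red, green, blue; 384x512 float32, mm along the optical axis (not along the pixel's ray), 0 where there is no reading.
- vision.calibration(name): a dict with "mtx" (3x3 intrinsics, pixels), "extrinsics" (4x4, takes a point from camera to world coordinates). Camera axes: x right, y down, z forward; pixel columns grow to the right and rows downward; lengths in mm; the calibration is good to about 2 mm. A picture is of the moment at which its call begins: read the wrist's pose just before it. calibration takes no time and is no camera call; for the wrist camera it gives the pose at the moment of the call.
- r.sign_off(): hands the job in; it is judged then, once.
Trained networks look in the newest picture that a camera, given by its name, has taken for a name from the list of things; names that differ only in an ending like _2 or _b are one class to them, and where a whole thing is asked for, a point or a joint stands for the part that bears it (a point fixed in the world has none). Each returns a list of dicts, best first, with "conf" (0 to 1); they miss things now and then, are a little off and sometimes report something else, mostly with a low value. They report only what shows in the picture. A call takes as long as a camera call. They do not tell look-alikes from the thing itself.
- vision.cut_out(camera, thing): "region" (384x512 bool, what is visible of it) and "uv" ([column, row] in pixels, amid what is visible of it).
- vision.landmark_of(camera, thing): "uv" ([column, row] in pixels: a listed point, or the origin of a listed thing).
The state is a dict: "clock": time; "qpos": joint angles; "qvel": joint speeds; "joint_efforts": joint torques, N m; "eef_pos": TCP position; "tcp_rot": TCP orientation; "contact_force": force on the tool from outside, world axes, zero at the start; "wrist_torque": the same for the moment, N m; "opening": opening from 0.0 (shut) to 1.0 (fully open); "grasp_force": force on a finger pad.
Only numpy, scipy, OpenCV 4.12 (cv2) and the standard library are available. Lean on these libraries where they do the work, as an engineer would, in place of code of your own. Each camera call takes 0.05 s, during which the arm holds its last target. There are 200 camera calls.

## Working session

There is one attempt and no reset: what is moved stays moved. The work goes in short steps, Python scripts to look and compute and a tool call to move; the robot and the scene stay as the last step left them, time stands still between calls to the robot, and variables do not carry over. Pictures are saved under pics/ and viewed, at most 10 in all, crops included, and the job is handed in when it is done.

Besides the shell and the picture viewer there is one more tool, called after ">>>" as name([rows], argument=value, ...), one row to a line, values as JSON. play_rows: Moves the arm, as the interface text tells. Its arguments: {"type":"object","properties":{"steps":{"type":"array"},"grip_force":{"type":"number"}},"required":["steps"]}

```bash
mkdir -p pics; cat > h.py <<'E'
import numpy as np, cv2
from rig import r, vision
def look(n):
    p,d=vision.grab_frame(n); return p,d
def world(n,uv,depth):
    c=vision.calibration(n); K=np.array(c["mtx"]);T=np.array(c["extrinsics"])
    q=np.linalg.inv(K)@[uv[0],uv[1],1]*depth
    return (T@np.r_[q,1])[:3]
def med(d,uv,k=2):
    u,v=int(round(uv[0])),int(round(uv[1])); w=d[max(0,v-k):v+k+1,max(0,u-k):u+k+1]; w=w[w>0]
    return float(np.median(w)) if w.size else 0
def cloud(n,d):
    c=vision.calibration(n); K=np.array(c["mtx"]);T=np.array(c["extrinsics"])
    v,u=np.indices(d.shape); q=np.stack([(u-K[0,2])/K[0,0]*d,(v-K[1,2])/K[1,1]*d,d,np.ones_like(d)],-1)
    return (q@T.T)[...,:3]
def save(p,f): cv2.imwrite('pics/'+f,p[:,:,::-1])
E
python3 - <<'E'
from h import *
s=r.sense(); print(s["clock"],s["eef_pos"],s["tcp_rot"],s["contact_force"])
ims=[]
for n in("side","top"):
    p,d=look(n); ims.append(p.copy()); np.savez(f'{n}0.npz',p=p,d=d)
    for t in("drift","rack","board","base"):
        for k,f in(("cut",vision.cut_out),("lm",vision.landmark_of)):
            for o in f(n,t)[:3]:
                uv=o["uv"]; m=med(d,uv); print(n,t,k,np.round(uv),round(o["conf"],2),np.round(world(n,uv,m)))
save(cv2.resize(np.vstack(ims),(800,1200))[:600],'side.png');save(cv2.resize(ims[1],(800,600)),'top.png')
E
```

```text
0.0 [144.65546658 607.5188586  230.55869653] [-3.14017604e+00 -1.85271291e-06  2.90781934e+00] [-0.19826834  0.69473161 -0.45677049]
side drift cut [306. 231.] 0.94 [ 484. -276.  110.]
side drift cut [358. 229.] 0.64 [ 589. -297.   82.]
side drift cut [260. 285.] 0.62 [ 366. -315.   81.]
side drift lm [352. 257.] 0.73 [ 528. -347.   83.]
side drift lm [303. 264.] 0.58 [ 490. -268.   24.]
side rack cut [324. 265.] 0.64 [ 474. -337.   86.]
side rack lm [305. 278.] 0.97 [ 486. -280.   -0.]
side board cut [264. 142.] 0.84 [624.  70.  98.]
side board lm [214. 162.] 0.7 [503. 113.  56.]
side base cut [256. 150.] 0.78 [604.  79.  77.]
side base lm [214. 186.] 0.82 [477.  69.  18.]
top drift cut [384. 192.] 0.94 [ 493. -257.  128.]
top drift cut [391. 136.] 0.92 [ 593. -278.  101.]
top drift cut [405. 271.] 0.74 [ 379. -292.  108.]
top drift lm [377. 151.] 0.76 [ 599. -284.    7.]
top drift lm [393. 270.] 0.71 [ 380. -285.   72.]
top drift lm [374. 203.] 0.62 [ 484. -251.   91.]
top rack cut [372. 202.] 0.8 [ 484. -248.   91.]
top rack lm [370. 205.] 0.72 [ 480. -248.   86.]
top board cut [142.  89.] 0.79 [659. 134. 100.]
top board lm [164. 190.] 0.88 [508. 104.   2.]
top base cut [144.  92.] 0.64 [653. 129. 100.]
top base lm [165. 196.] 0.96 [498. 102.   1.]
```

View pics/side.png

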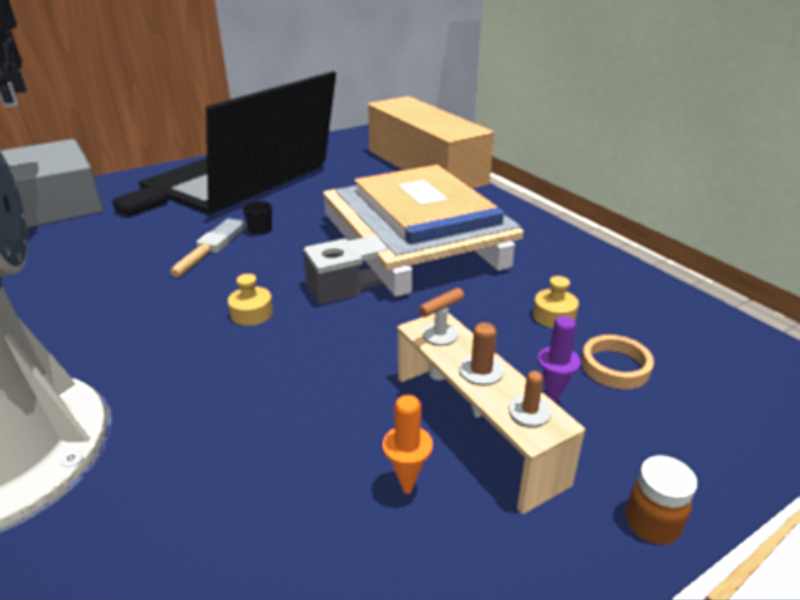

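View pics/top.png

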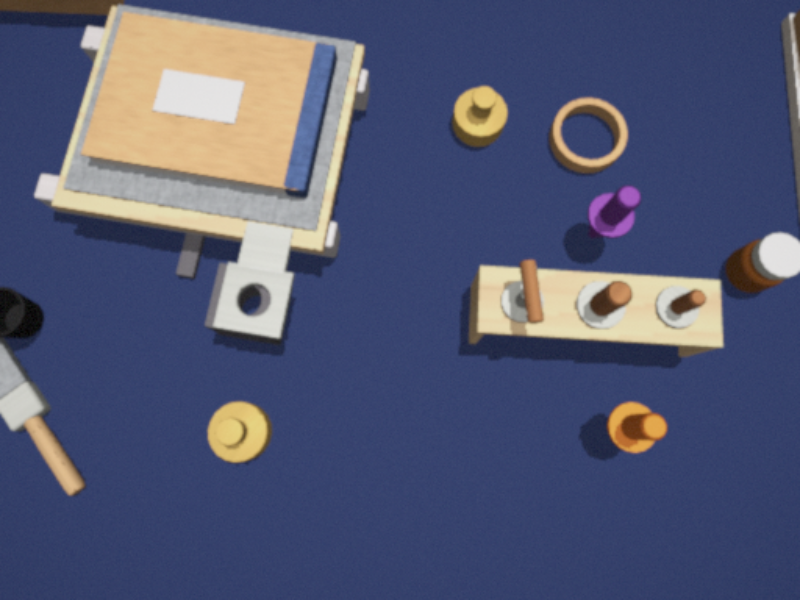

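The top view shows three hanging pins: a T-handle (520,300), a thick-handled pin with a wide collar (605,303), and a thin-handled pin (685,305). Orange (635,428) and purple (612,213) look-alikes stand outside the stand. The middle one fits: plain stout handle and widest collar. The tongue hole is at (253,299). I'll confirm in a crop and measure.

```bash
python3 - <<'E'
from h import *
a=np.load('top0.npz'); p,d=a['p'],a['d']; W=cloud('top',d); b=np.load('side0.npz'); V=cloud('side',b['d'])
cv2.imwrite('pics/crop.png',np.hstack([cv2.resize(p[160:240,295:475],(400,178),interpolation=2)[:, :, ::-1],cv2.resize(b['p'][180:330,240:380][:,:,::-1],(400,428),interpolation=2)[:178*1] if 0 else cv2.resize(b['p'][190:253,240:380][:,:,::-1],(400,178),interpolation=2)]))
for n,X in(('top',W),('side',V)):
    x,y,z=X[...,0],X[...,1],X[...,2]
    # drift
    m=(abs(x-485)<40)&(abs(y+260)<40)&(z>105)&(z<155); 
    q=X[m]; print(n,'handle',m.sum(),q.min(0).round(),q.max(0).round(),np.median(q[q[:,2]>138],0).round(1), (q[:,2]>138).sum())
    m=(abs(x-485)<45)&(abs(y+260)<150)&(z>80)&(z<89); print('rack top',np.median(z[m]),cv2.minAreaRect(X[m][:,:2].astype(np.float32)))
    m=(abs(x-510)<60)&(abs(y-95)<60)&(z>68)&(z<80); print('tongue',m.sum(),np.median(z[m]),cv2.minAreaRect(X[m][:,:2].astype(np.float32)))
E
```

```text
top handle 378 [ 484. -281.  105.] [ 509. -255.  149.] [ 496.2 -266.7  145.6] 245
rack top 85.497098788107 ((495.5656433105469, -268.90704345703125), (251.6404571533203, 70.14598083496094), 89.63168334960938)
tongue 2601 74.1702303633515 ((510.86126708984375, 95.05914306640625), (119.33454132080078, 118.44290924072266), 89.81214141845703)
side handle 372 [ 481. -283.  105.] [ 507. -259.  147.] [ 491.1 -272.7  144.2] 143
rack top 84.26805913172547 ((493.774658203125, -268.6989440917969), (252.40830993652344, 72.45259857177734), 88.8551025390625)
tongue 707 72.97469188784413 ((509.8865051269531, 94.5716323852539), (119.58219909667969, 119.1494369506836), 0.3256702423095703)
```

View pics/crop.png

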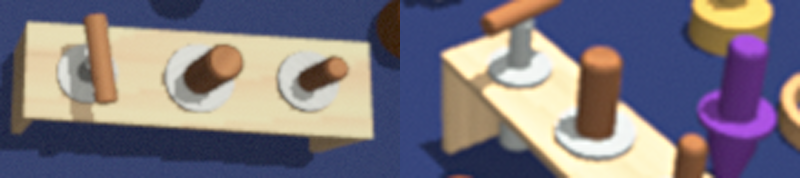

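The crop confirms that the middle pin, with the stout plain handle and widest collar, is the drift. Next I'll locate the tongue hole and find the wrist camera mounting.

```bash
cat >> h.py <<'E'
def Rt():
    s=r.sense(); from scipy.spatial.transform import Rotation as Ro
    return Ro.from_euler('xyz',s["tcp_rot"]).as_matrix(),np.array(s["eef_pos"])
def delta(target): # cm in tool axes
    R,p=Rt(); return (R.T@(np.array(target)-p)/10).round(2)
E
python3 - <<'E'
from h import *
R,p=Rt(); T=np.array(vision.calibration('wrist')['extrinsics']); print('cam in tool',(R.T@(T[:3,3]-p)).round(),(R.T@T[:3,:3]).round(2).tolist(),vision.calibration('wrist')['mtx'][0])
a=np.load('top0.npz'); W=cloud('top',a['d']); u,v=253*.64,299*.64
ys,xs=np.indices(a['d'].shape)
m=(abs(W[...,2]-74)<4)&(abs(xs-u)<30)&(abs(ys-v)<24+0*xs)&(ys>168)
print(cv2.minAreaRect(W[m][:,:2].astype(np.float32)))
h=(~m).astype(np.uint8); n,l,st,c=cv2.connectedComponentsWithStats(h[175:210,145:180]); print(st.tolist(),c.tolist())
for k in range(1,n): print(world('top',c[k]+[145,175],np.median(a['d'][m])))
print(delta([470,95,330]))
E
```

```text
cam in tool [  83.   -0. -143.] [[-0.0, -0.95, -0.32], [1.0, -0.0, -0.0], [0.0, -0.32, 0.95]] [310.39724347   0.         261.03012208]
((494.5531311035156, 91.06658935546875), (71.01319122314453, 78.49940490722656), 82.99178314208984)
[[0, 0, 35, 35, 870], [7, 7, 21, 21, 353], [4, 17, 1, 1, 1], [3, 27, 1, 1, 1]] [[17.102298850574712, 16.980459770114944], [16.824362606232295, 17.019830028328613], [4.0, 17.0], [3.0, 27.0]]
[490.11248673  90.78540835  73.74523757]
[489.25781355 111.79332674  73.62003018]
[473.17240625 112.73390988  70.17596404]
[-43.52 -42.37  -9.87]
```

>>> play_rows([
  {"delta_pos": [-3, -2.7, -3], "yaw": 0.15, "jaw": 100},
  {"delta_pos": [-6, -5.4, -6], "yaw": 0.3, "jaw": 100},
  {"delta_pos": [-9, -8.2, -8], "yaw": 0.45, "jaw": 100},
  {"delta_pos": [-12, -11, -9], "yaw": 0.6, "jaw": 100},
  {"delta_pos": [-15, -13.7, -9], "yaw": 0.75, "jaw": 100},
  {"delta_pos": [-18, -16.5, -9], "yaw": 0.9, "jaw": 100},
  {"delta_pos": [-21.5, -19.6, -9], "yaw": 1.05, "jaw": 100},
  {"delta_pos": [-25, -22.8, -9], "yaw": 1.2, "jaw": 100},
])

```text
clock: 1.7
eef_pos: [335.8, 326.9, 321.6]
tcp_rot: [3.141, -0.001, 1.702]
contact_force: [0.8, -0.3, 0.4]
opening: 1.001
grasp_force: 0.0
```

```bash
python3 - <<'E'
from h import *
print(delta([490,100,230]),r.sense()['tcp_rot'],r.sense()['eef_pos'])
E
```

```text
[-24.52  12.3    9.15] [ 3.14088489e+00 -5.02076096e-04  1.70228452e+00] [335.83105426 326.87352074 321.57568101]
```

>>> play_rows([
  {"delta_pos": [-4.5, 2.2, 1], "yaw": 0.06, "jaw": 100},
  {"delta_pos": [-9, 4.5, 3], "yaw": 0.13, "jaw": 100},
  {"delta_pos": [-13.5, 6.8, 5], "yaw": 0.13, "jaw": 100},
  {"delta_pos": [-18, 9, 7], "yaw": 0.13, "jaw": 100},
  {"delta_pos": [-22, 11, 8.5], "yaw": 0.13, "jaw": 100},
  {"delta_pos": [-24.5, 12.3, 9.2], "yaw": 0.13, "jaw": 100},
  {"delta_pos": [-24.5, 12.3, 9.2], "yaw": 0.13, "jaw": 100},
  {"delta_pos": [-24.5, 12.3, 9.2], "yaw": 0.13, "jaw": 100},
])

```text
clock: 2.5
eef_pos: [490.5, 101.7, 229.0]
tcp_rot: [-3.141, -0.0, 1.575]
contact_force: [-0.2, 0.5, 0.1]
opening: 0.998
grasp_force: 0.0
```

```bash
python3 - <<'E'
from h import *
p,d=look('wrist'); np.savez('w0.npz',p=p,d=d); save(p,'w0.png')
print(r.sense()['eef_pos'],r.sense()['tcp_rot'])
for t in('board','base'):
    for o in vision.landmark_of('wrist',t)[:2]: print(t,o['uv'],o['conf'])
W=cloud('wrist',d)
for z0,nm in((74,'tongue'),(64,'block')):
    m=((abs(W[...,2]-z0)<3)&(abs(W[...,0]-490)<55)&(abs(W[...,1]-95)<60)).astype(np.uint8)
    n,l,st,c=cv2.connectedComponentsWithStats(m)
    for k in np.argsort(-st[1:,4])[:3]+1:
        print(nm,st[k].tolist(),cv2.minAreaRect(W[l==k][:,:2].astype(np.float32)),np.median(W[l==k],0).round(1))
E
```

```text
[490.28631792 102.52630559 229.34772934] [-3.14122491e+00 -3.21165016e-04  1.57691294e+00]
board [256.8, 185.6] 0.57
base [263.1, 159.1] 0.61
tongue [224, 148, 93, 75, 4683] ((501.59515380859375, 90.51515197753906), (70.79232025146484, 92.63127136230469), 83.03974914550781) [502.8  91.9  75.1]
block [232, 134, 71, 22, 940] ((495.7076110839844, 132.84349060058594), (12.855237007141113, 70.08808898925781), 82.82674407958984) [495.8 132.9  65. ]
block [244, 178, 35, 24, 438] ((489.591796875, 85.1709976196289), (22.507801055908203, 35.553810119628906), 83.0971908569336) [489.3  84.4  65. ]
block [310, 167, 3, 1, 3] ((540.7734375, 110.76651000976562), (0.1672046184539795, 2.1336090564727783), 86.29524993896484) [540.9 110.8  66.2]
```

View pics/w0.png

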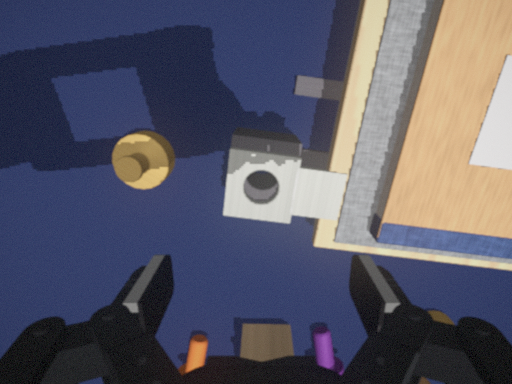

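The wrist view shows the tongue hole at (261,186) with the base block showing as a strip at (267,143). That puts the tongue hole at about (490,91.5), the base axis at about (492,103.5), and the offset at about 12 mm, which is plausible. On to the stand.

>>> play_rows([
  {"delta_pos": [-4, 0, 0], "yaw": 0, "jaw": 100},
  {"delta_pos": [-9, 0, 0], "yaw": 0, "jaw": 100},
  {"delta_pos": [-14, 0, 0], "yaw": 0, "jaw": 100},
  {"delta_pos": [-19, 0.1, 0], "yaw": 0, "jaw": 100},
  {"delta_pos": [-24, 0.2, 0], "yaw": 0, "jaw": 100},
  {"delta_pos": [-29, 0.3, 0], "yaw": 0, "jaw": 100},
  {"delta_pos": [-33.5, 0.4, 0], "yaw": 0, "jaw": 100},
  {"delta_pos": [-36.7, 0.4, 0], "yaw": 0, "jaw": 100},
])

```text
clock: 3.45
eef_pos: [497.5, -266.2, 230.0]
tcp_rot: [3.14, 0.001, 1.578]
contact_force: [1.2, 0.9, -0.4]
opening: 1.002
grasp_force: 0.0
```

>>> play_rows([
  {"delta_pos": [0, 0, 0], "yaw": 0, "jaw": 100},
  {"delta_pos": [0, 0, 0], "yaw": 0, "jaw": 100},
  {"delta_pos": [0, 0, 0], "yaw": 0, "jaw": 100},
  {"delta_pos": [0, 0, 0], "yaw": 0, "jaw": 100},
  {"delta_pos": [0, 0, 0], "yaw": 0, "jaw": 100},
  {"delta_pos": [0, 0, 0], "yaw": 0, "jaw": 100},
  {"delta_pos": [0, 0, 0], "yaw": 0, "jaw": 100},
  {"delta_pos": [0, 0, 0], "yaw": 0, "jaw": 100},
])

```text
clock: 4.25
eef_pos: [497.1, -264.4, 229.3]
tcp_rot: [-3.142, -0.0, 1.578]
contact_force: [0.6, -0.3, 0.4]
opening: 0.998
grasp_force: 0.0
```

```bash
python3 - <<'E'
from h import *
p,d=look('wrist'); np.savez('w1.npz',p=p,d=d); save(p,'w1.png')
print(r.sense()['clock'],r.sense()['eef_pos'],r.sense()['tcp_rot'])
for t in('drift',):
    for o in vision.cut_out('wrist',t)[:3]: print(t,o['uv'],o['conf'],world('wrist',o['uv'],med(d,o['uv'])).round(1))
W=cloud('wrist',d); near=(abs(W[...,0]-494)<32)&(abs(W[...,1]+267)<32)
for lo,hi in((142,150),(110,140),(88.5,95)):
    m=near&(W[...,2]>lo)&(W[...,2]<hi); q=W[m]; print(lo,len(q),np.median(q,0).round(1),cv2.minEnclosingCircle(q[:,:2].astype(np.float32)),q.min(0).round(1),q.max(0).round(1))
print(delta([494,-267,140]))
E
```

```text
4.3 [ 497.0513948  -264.52251183  229.29536728] [-3.14157851e+00  1.00583028e-05  1.57789662e+00]
drift [262.1, 185.2] 0.96 [ 497.8 -257.1  128.9]
drift [345.4, 106.6] 0.64 [ 581.8 -198.9   47.5]
drift [162.3, 117.2] 0.56 [ 396.2 -210.4   48.1]
142 745 [ 497.  -268.1  146. ] ((496.95684814453125, -269.5547180175781), 12.869800567626953) [ 485.1 -282.4  142. ] [ 509.7 -256.8  148.6]
110 300 [ 496.9 -258.5  126.1] ((497.40203857421875, -267.98126220703125), 12.865082740783691) [ 484.8 -270.4  110.1] [ 510.  -256.6  140. ]
88.5 1131 [ 496.9 -260.    91.4] ((497.1276550292969, -269.5367431640625), 24.975820541381836) [ 472.3 -287.6   88.5] [ 521.7 -245.    94.9]
[-0.24 -0.31  8.93]
```

View pics/w1.png

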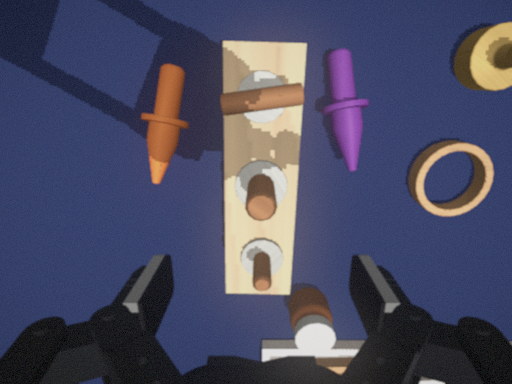

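The wrist view shows the drift at (261,195) between the T-handle at (262,97) and the thin pin at (262,265). Its axis is at (497,-269.5), top 146, collar radius 25 and handle radius 13, all matching the text. I'll grasp it about 30 mm above the collar.

>>> play_rows([
  {"delta_pos": [-0.5, 0, 2], "yaw": 0, "jaw": 100},
  {"delta_pos": [-0.5, 0, 5], "yaw": 0, "jaw": 100},
  {"delta_pos": [-0.5, 0, 8], "yaw": 0, "jaw": 100},
  {"delta_pos": [-0.5, 0, 10.5], "yaw": 0, "jaw": 100},
  {"delta_pos": [-0.5, 0, 12], "yaw": 0, "jaw": 100},
  {"delta_pos": [-0.5, 0, 12.7], "yaw": 0, "jaw": 100},
  {"delta_pos": [-0.5, 0, 12.7], "yaw": 0, "jaw": 100},
  {"delta_pos": [-0.5, 0, 12.7], "yaw": 0, "jaw": 100},
])

```text
clock: 5.15
eef_pos: [497.5, -269.9, 103.0]
tcp_rot: [3.141, 0.0, 1.578]
contact_force: [1.4, -0.3, 0.6]
opening: 0.997
grasp_force: 0.0
```

>>> play_rows([
  {"delta_pos": [0, 0, 0], "yaw": 0, "jaw": 60},
  {"delta_pos": [0, 0, 0], "yaw": 0, "jaw": 40},
  {"delta_pos": [0, 0, 0], "yaw": 0, "jaw": 20},
  {"delta_pos": [0, 0, 0], "yaw": 0, "jaw": 10},
  {"delta_pos": [0, 0, 0], "yaw": 0, "jaw": 10},
  {"delta_pos": [0, 0, 0], "yaw": 0, "jaw": 10},
  {"delta_pos": [0, 0, 0], "yaw": 0, "jaw": 10},
  {"delta_pos": [0, 0, 0], "yaw": 0, "jaw": 10},
], grip_force=80)

```text
clock: 5.95
eef_pos: [497.2, -269.7, 102.8]
tcp_rot: [3.141, 0.0, 1.578]
contact_force: [-2.2, 0.6, 4.8]
opening: 0.287
grasp_force: 78.2
```

>>> play_rows([
  {"delta_pos": [0, 0, -1], "yaw": 0, "jaw": 10},
  {"delta_pos": [0, 0, -2.5], "yaw": 0, "jaw": 10},
  {"delta_pos": [0, 0, -4], "yaw": 0, "jaw": 10},
  {"delta_pos": [0, 0, -6], "yaw": 0, "jaw": 10},
  {"delta_pos": [0, 0, -8], "yaw": 0, "jaw": 10},
  {"delta_pos": [0, 0, -10], "yaw": 0, "jaw": 10},
  {"delta_pos": [0, 0, -12], "yaw": 0, "jaw": 10},
  {"delta_pos": [0, 0, -12], "yaw": 0, "jaw": 10},
])

```text
clock: 6.75
eef_pos: [498.4, -270.3, 225.2]
tcp_rot: [3.138, 0.002, 1.578]
contact_force: [1.0, -0.0, -3.9]
opening: 0.283
grasp_force: 78.9
```

>>> play_rows([
  {"delta_pos": [3, 0, 0], "yaw": 0, "jaw": 10},
  {"delta_pos": [8, -0.1, 0], "yaw": 0, "jaw": 10},
  {"delta_pos": [13, -0.2, 0], "yaw": 0, "jaw": 10},
  {"delta_pos": [18, -0.3, 0], "yaw": 0, "jaw": 10},
  {"delta_pos": [23, -0.4, 0], "yaw": 0, "jaw": 10},
  {"delta_pos": [28, -0.5, 0], "yaw": 0, "jaw": 10},
  {"delta_pos": [32, -0.6, 0], "yaw": 0, "jaw": 10},
  {"delta_pos": [34, -0.7, 0], "yaw": 0, "jaw": 10},
])

```text
clock: 7.55
eef_pos: [486.6, 73.3, 221.4]
tcp_rot: [-3.14, -0.001, 1.58]
contact_force: [-0.0, -0.4, -3.9]
opening: 0.287
grasp_force: 79.7
```

```bash
python3 - <<'E'
from h import *
print(r.sense()['clock'],r.sense()['eef_pos'],r.sense()['opening'],r.sense()['contact_force'])
ims=[]
for n in('side','top','wrist'):
    p,d=look(n); np.savez(n+'2.npz',p=p,d=d); ims.append(p)
print(r.sense()['clock'],r.sense()['eef_pos'])
save(cv2.resize(np.hstack([ims[0][60:260,100:300],ims[1][100:300,80:280],ims[2][100:300,160:360]]),(798,266)),'c2.png')
for n in('side','top'):
    d=np.load(n+'2.npz')['d']; W=cloud(n,d); e=r.sense()['eef_pos']
    for lo,hi in((145,168),(170,190),(192,206),(207,215)):
        m=(abs(W[...,0]-e[0])<30)&(abs(W[...,1]-e[1])<30)&(W[...,2]>lo)&(W[...,2]<hi); q=W[m]
        if len(q)>5: print(n,lo,len(q),q.min(0).round(1),q.max(0).round(1))
E
```

```text
7.55 [486.64489673  73.26989751 221.37648696] 0.28653030540086116 [-0.01074265 -0.40146174 -3.9209264 ]
7.7 [486.9610471   71.30186165 221.4065075 ]
side 145 65 [472.7  46.2 145.1] [491.2  62.  167.3]
side 170 107 [467.3  44.4 170.3] [494.9  67.3 189.9]
side 192 86 [460.6  45.5 192.1] [498.7  89.  205.9]
side 207 111 [458.4  41.3 207. ] [506.9  80.2 214.5]
top 145 21 [477.6  49.2 145.6] [490.3  54.4 167.4]
top 170 38 [472.5  47.4 170.9] [491.8  57.8 189.9]
top 207 427 [461.8  43.2 207.1] [511.2  80.6 215. ]
```

View pics/c2.png

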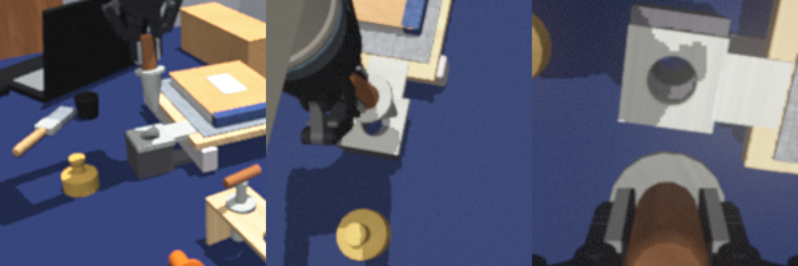

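The drift hangs a bit tilted or shifted in the grip (collar off the TCP). I'll fit its axis from the clouds using the known profile.

```bash
cat >> h.py <<'E'
from scipy.optimize import least_squares
from scipy.spatial import cKDTree
_s=[(0,0),(4,0),(16.5,46),(16.5,66),(25,66),(25,72),(13,72),(13,100)]
_prof=np.vstack([np.linspace(a,b,60) for a,b in zip(_s[:-1],_s[1:])]); _tree=cKDTree(_prof)
def fit_drift(clouds,tip0,zmax,zmin=78,rad=45):
    """clouds of points -> tip xyz, axis tilt (x,y slopes)"""
    P=np.vstack([W.reshape(-1,3)[np.isfinite(W.reshape(-1,3)).all(1)] for W in clouds]); P=P[(np.hypot(P[:,0]-tip0[0],P[:,1]-tip0[1])<rad)&(P[:,2]>zmin)&(P[:,2]<zmax)]
    def res(v,Q):
        a=np.array([v[3],v[4],1]); a/=np.linalg.norm(a); q=Q-v[:3]; h=q@a; rr=np.linalg.norm(q-np.outer(h,a),axis=1)
        return _tree.query(np.c_[rr,h])[0]
    best=None
    for sy in(-.25,0,.25):
      for sx in(-.15,.15):
        s=least_squares(lambda v:res(v,P),[*tip0,sx,sy],loss='soft_l1',x_scale=[5,5,5,.1,.1])
        if best is None or s.cost<best.cost: best=s
    e=res(best.x,P); return best.x,len(P),np.median(e),(e<2.5).mean()
E
python3 - <<'E'
from h import *
d={n:look(n)[1] for n in('side','top','wrist')}; np.savez('d3.npz',**d)
R,e=Rt(); print(r.sense()['clock'],e)
C={n:cloud(n,d[n]) for n in d}
for names in(('side','top'),('side','top','wrist'),('wrist',),('side',)):
    print(names,[np.round(x,3) for x in fit_drift([C[n] for n in names],[e[0],e[1]-8,e[2]-83],e[2]-4,zmin=105)])
E
```

```text
7.85 [487.43954384  69.53910655 221.80219526]
('side', 'top') [array([4.84876e+02, 5.09130e+01, 1.40214e+02, 6.00000e-03, 2.02000e-01]), np.int64(1007), np.float64(0.738), np.float64(0.981)]
('side', 'top', 'wrist') [array([4.86396e+02, 5.03430e+01, 1.40086e+02, 6.00000e-03, 1.77000e-01]), np.int64(2906), np.float64(0.623), np.float64(0.968)]
('wrist',) [array([ 4.87629e+02,  4.85530e+01,  1.40511e+02, -1.00000e-03,
        1.88000e-01]), np.int64(1899), np.float64(0.336), np.float64(1.0)]
('side',) [array([ 4.84415e+02,  5.12530e+01,  1.39293e+02, -1.00000e-03,
        1.99000e-01]), np.int64(429), np.float64(0.605), np.float64(0.97)]
```

The drift pivoted about 0.19 rad in the grip, with the point toward -y. I'll ease the grip so gravity rights it while I move gently.

>>> play_rows([
  {"delta_pos": [0, 0, 0], "yaw": 0, "jaw": 10},
  {"delta_pos": [0.2, 0, 0], "yaw": 0, "jaw": 10},
  {"delta_pos": [0.6, 0, 0], "yaw": 0, "jaw": 10},
  {"delta_pos": [1.2, 0.1, 0], "yaw": 0, "jaw": 10},
  {"delta_pos": [2.0, 0.2, 0], "yaw": 0, "jaw": 10},
  {"delta_pos": [3.0, 0.3, 0], "yaw": 0, "jaw": 10},
  {"delta_pos": [3.0, 0.4, 0], "yaw": 0, "jaw": 10},
  {"delta_pos": [3.0, 0.4, 0], "yaw": 0, "jaw": 10},
], grip_force=20)

```text
clock: 8.65
eef_pos: [491.6, 100.8, 222.3]
tcp_rot: [3.142, 0.0, 1.579]
contact_force: [-0.3, 0.3, -3.5]
opening: 0.283
grasp_force: 79.7
```

```bash
cat > fit.py <<'E'
from h import *
d={n:look(n)[1] for n in('side','top','wrist')}
R,e=Rt(); s=r.sense(); print(s['clock'],e.round(1),s['tcp_rot'],s['contact_force'].round(1) if hasattr(s['contact_force'],'round') else s['contact_force'],s['opening'])
C={n:cloud(n,d[n]) for n in d}
for names in(('side','top'),('wrist',)):
    print(names,[np.round(x,3) for x in fit_drift([C[n] for n in names],[e[0],e[1]-5,e[2]-83],e[2]-4,zmin=max(78,e[2]-118))])
E
python3 fit.py
```

```text
8.8 [491.4 100.3 222.2] [-3.14142253e+00  1.38316698e-04  1.57787959e+00] [ 0.2  0.3 -2.6] 0.28024912593096274
('side', 'top') [array([4.89629e+02, 8.08780e+01, 1.40983e+02, 3.00000e-03, 1.98000e-01]), np.int64(1034), np.float64(0.74), np.float64(0.978)]
('wrist',) [array([ 4.91796e+02,  7.92060e+01,  1.41016e+02, -2.00000e-03,
        1.90000e-01]), np.int64(1902), np.float64(0.342), np.float64(1.0)]
```

>>> play_rows([
  {"delta_pos": [0, 0, 0], "yaw": 0, "jaw": 22},
  {"delta_pos": [0, 0, 0], "yaw": 0, "jaw": 22},
  {"delta_pos": [0, 0, 0], "yaw": 0, "jaw": 22},
  {"delta_pos": [0, 0, 0], "yaw": 0, "jaw": 22},
  {"delta_pos": [0, 0, 0], "yaw": 0, "jaw": 22},
  {"delta_pos": [0, 0, 0], "yaw": 0, "jaw": 22},
  {"delta_pos": [0, 0, 0], "yaw": 0, "jaw": 22},
  {"delta_pos": [0, 0, 0], "yaw": 0, "jaw": 22},
], grip_force=20)

```text
clock: 9.6
eef_pos: [491.5, 100.4, 222.3]
tcp_rot: [3.142, 0.0, 1.578]
contact_force: [0.2, -0.4, -3.1]
opening: 0.285
grasp_force: 79.7
```

```bash
python3 fit.py
```

```text
9.75 [491.5 100.4 222.3] [ 3.14158189e+00 -1.64667530e-05  1.57780190e+00] [-0.1 -0.  -3.3] 0.2833670385546041
('side', 'top') [array([4.89531e+02, 8.03340e+01, 1.41088e+02, 7.00000e-03, 2.01000e-01]), np.int64(1044), np.float64(0.82), np.float64(0.97)]
('wrist',) [array([ 4.9189e+02,  7.9268e+01,  1.4110e+02, -2.0000e-03,  1.9100e-01]), np.int64(1900), np.float64(0.342), np.float64(1.0)]
```

The gripper keeps its force. Since only the point's tilt is off, I can right it with the fixed base hole. I'll insert the tilted point, which fits the overlap, then bring the TCP over so the drift pivots against the base wall.

>>> play_rows([
  {"delta_pos": [0.3, 0, 0.5], "yaw": 0, "jaw": 10},
  {"delta_pos": [0.8, 0, 1.2], "yaw": 0, "jaw": 10},
  {"delta_pos": [1.3, 0, 2], "yaw": 0, "jaw": 10},
  {"delta_pos": [1.6, 0, 3], "yaw": 0, "jaw": 10},
  {"delta_pos": [1.7, 0, 4], "yaw": 0, "jaw": 10},
  {"delta_pos": [1.7, 0, 4.7], "yaw": 0, "jaw": 10},
  {"delta_pos": [1.7, 0, 5], "yaw": 0, "jaw": 10},
  {"delta_pos": [1.7, 0, 5], "yaw": 0, "jaw": 10},
], grip_force=80)

```text
clock: 10.55
eef_pos: [491.1, 117.2, 171.7]
tcp_rot: [-3.141, 0.0, 1.578]
contact_force: [0.0, -0.3, -2.7]
opening: 0.287
grasp_force: 79.7
```

```bash
python3 fit.py; python3 - <<'E'
from h import *
p,d=look('wrist'); q,_=look('side'); save(np.hstack([cv2.resize(p[100:300,160:360],(400,400)),cv2.resize(q[70:220,150:300],(400,400))]),'c3.png')
E
```

```text
10.7 [491.7 117.3 172.6] [ 3.14095565e+00 -1.50471429e-04  1.57759513e+00] [-0.6  0.1 -3.2] 0.282735440412965
('side', 'top') [array([4.89354e+02, 9.70760e+01, 9.08130e+01, 2.00000e-03, 2.05000e-01]), np.int64(902), np.float64(0.818), np.float64(0.97)]
('wrist',) [array([ 4.92075e+02,  9.60980e+01,  9.15270e+01, -2.00000e-03,
        1.92000e-01]), np.int64(1891), np.float64(0.343), np.float64(1.0)]
```

View pics/c3.png

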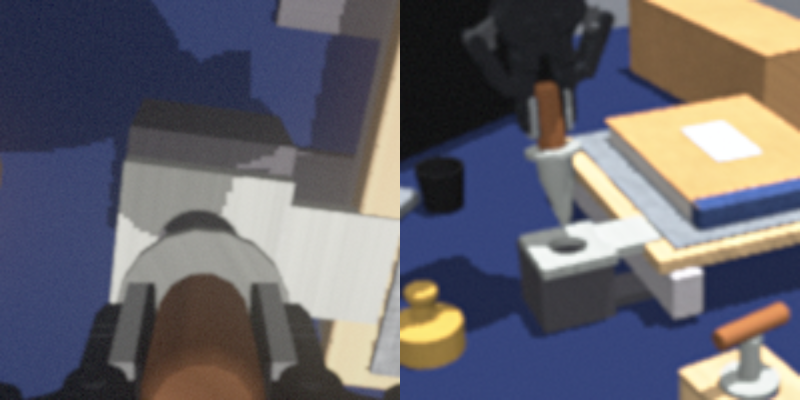

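The side crop shows the point at (568,222) right over the tongue hole at (568,242). Lowering gently.

>>> play_rows([
  {"delta_pos": [0, 0, 0.5], "yaw": 0, "jaw": 10},
  {"delta_pos": [0, 0, 1.2], "yaw": 0, "jaw": 10},
  {"delta_pos": [0, 0, 1.8], "yaw": 0, "jaw": 10},
  {"delta_pos": [0, 0, 2.4], "yaw": 0, "jaw": 10},
  {"delta_pos": [0, 0, 3.0], "yaw": 0, "jaw": 10},
  {"delta_pos": [0, 0, 3.5], "yaw": 0, "jaw": 10},
  {"delta_pos": [-0.1, 0, 3.8], "yaw": 0, "jaw": 10},
  {"delta_pos": [-0.2, 0, 4.1], "yaw": 0, "jaw": 10},
])

```text
clock: 11.6
eef_pos: [491.5, 115.0, 131.2]
tcp_rot: [3.142, 0.001, 1.578]
contact_force: [-1.4, -3.1, 0.7]
opening: 0.285
grasp_force: 80.1
```

>>> play_rows([
  {"delta_pos": [-0.3, 0, 0], "yaw": 0, "jaw": 10},
  {"delta_pos": [-0.6, 0, 0], "yaw": 0, "jaw": 10},
  {"delta_pos": [-0.9, 0, 0], "yaw": 0, "jaw": 10},
  {"delta_pos": [-1.2, 0, 0], "yaw": 0, "jaw": 10},
  {"delta_pos": [-1.5, 0, 0], "yaw": 0, "jaw": 10},
  {"delta_pos": [-1.8, 0, 0], "yaw": 0, "jaw": 10},
  {"delta_pos": [-2.1, 0, 0], "yaw": 0, "jaw": 10},
  {"delta_pos": [-2.1, 0, 0], "yaw": 0, "jaw": 10},
])

```text
clock: 12.4
eef_pos: [492.5, 95.7, 132.2]
tcp_rot: [3.139, -0.003, 1.576]
contact_force: [0.1, 8.2, 3.0]
opening: 0.284
grasp_force: 80.0
```

```bash
python3 fit.py
```

```text
12.55 [492.5  95.8 132.2] [ 3.13921016e+00 -3.09208896e-03  1.57647852e+00] [-0.4  6.9  2.5] 0.28241946217647534
('side', 'top') [array([4.90164e+02, 9.06130e+01, 4.90300e+01, 4.00000e-03, 7.00000e-02]), np.int64(609), np.float64(0.757), np.float64(0.975)]
('wrist',) [array([4.92696e+02, 9.05520e+01, 4.93560e+01, 0.00000e+00, 4.60000e-02]), np.int64(2426), np.float64(0.331), np.float64(1.0)]
```

The tilt is now only about 0.05. A little further, then over to the base axis.

>>> play_rows([
  {"delta_pos": [-0.3, 0, 0], "yaw": 0, "jaw": 10},
  {"delta_pos": [-0.6, 0, 0], "yaw": 0, "jaw": 10},
  {"delta_pos": [-0.7, 0, 0], "yaw": 0, "jaw": 10},
  {"delta_pos": [-0.7, 0, 0], "yaw": 0, "jaw": 10},
  {"delta_pos": [-0.2, 0, 0], "yaw": 0, "jaw": 10},
  {"delta_pos": [0.2, 0, 0], "yaw": 0, "jaw": 10},
  {"delta_pos": [0.5, 0, 0], "yaw": 0, "jaw": 10},
  {"delta_pos": [0.6, 0, 0], "yaw": 0, "jaw": 10},
], grip_force=120)

```text
clock: 13.35
eef_pos: [491.6, 100.2, 131.3]
tcp_rot: [3.141, 0.001, 1.578]
contact_force: [1.5, -3.2, -2.3]
opening: 0.274
grasp_force: 117.8
```

```bash
python3 fit.py; python3 - <<'E'
from h import *
W=cloud('wrist',look('wrist')[1])
for z0 in(74,64):
    m=((abs(W[...,2]-z0-1)<3)&(abs(W[...,0]-490)<55)&(abs(W[...,1]-95)<60)).astype(np.uint8)
    n,l,st,c=cv2.connectedComponentsWithStats(m)
    for k in np.argsort(-st[1:,4])[:2]+1: print(z0,st[k][4],cv2.minAreaRect(W[l==k][:,:2].astype(np.float32)))
E
```

```text
13.5 [491.6 100.2 131.2] [3.14147256e+00 3.14688922e-04 1.57797353e+00] [ 1.5 -2.3 -1.4] 0.2757531856785668
('side', 'top') [array([4.89051e+02, 9.97190e+01, 4.77820e+01, 1.00000e-03, 2.90000e-02]), np.int64(590), np.float64(0.719), np.float64(0.968)]
('wrist',) [array([ 4.91652e+02,  1.00250e+02,  4.81390e+01,  2.00000e-03,
       -2.00000e-03]), np.int64(2597), np.float64(0.319), np.float64(1.0)]
74 5699 ((499.20794677734375, 96.6960220336914), (69.55060577392578, 92.91004943847656), 88.63066101074219)
64 1595 ((495.7695007324219, 132.49427795410156), (10.601993560791016, 70.02198791503906), 82.43362426757812)
64 32 ((537.7799072265625, 111.94342041015625), (1.012270450592041, 13.938716888427734), 83.9386215209961)
```

Upright now. Next: shift to the base axis and press down.

>>> play_rows([
  {"delta_pos": [0.2, 0, 0.2], "yaw": 0, "jaw": 10},
  {"delta_pos": [0.35, 0.05, 0.5], "yaw": 0, "jaw": 10},
  {"delta_pos": [0.35, 0.05, 0.9], "yaw": 0, "jaw": 10},
  {"delta_pos": [0.35, 0.05, 1.3], "yaw": 0, "jaw": 10},
  {"delta_pos": [0.35, 0.05, 1.7], "yaw": 0, "jaw": 10},
  {"delta_pos": [0.35, 0.05, 2.1], "yaw": 0, "jaw": 10},
  {"delta_pos": [0.35, 0.05, 2.5], "yaw": 0, "jaw": 10},
  {"delta_pos": [0.35, 0.05, 2.5], "yaw": 0, "jaw": 10},
])

```text
clock: 14.35
eef_pos: [491.6, 103.8, 105.5]
tcp_rot: [-3.141, 0.0, 1.578]
contact_force: [0.3, -2.7, -4.5]
opening: 0.281
grasp_force: 117.7
```

```bash
python3 fit.py
```

```text
14.5 [491.7 103.9 106.1] [-3.14086271e+00  1.28028738e-04  1.57783656e+00] [ 0.2 -2.1 -4.4] 0.27437162014871364
('side', 'top') [array([4.88785e+02, 1.01923e+02, 2.18700e+01, 1.00000e-02, 4.60000e-02]), np.int64(456), np.float64(0.778), np.float64(0.967)]
('wrist',) [array([ 4.91769e+02,  1.04267e+02,  2.28540e+01,  0.00000e+00,
       -7.00000e-03]), np.int64(2586), np.float64(0.323), np.float64(1.0)]
```

>>> play_rows([
  {"delta_pos": [0, 0, 0.3], "yaw": 0, "jaw": 10},
  {"delta_pos": [0, 0, 0.6], "yaw": 0, "jaw": 10},
  {"delta_pos": [0, 0, 0.9], "yaw": 0, "jaw": 10},
  {"delta_pos": [0, 0, 1.1], "yaw": 0, "jaw": 10},
  {"delta_pos": [0, 0, 1.3], "yaw": 0, "jaw": 10},
  {"delta_pos": [0, 0, 1.4], "yaw": 0, "jaw": 10},
  {"delta_pos": [0, 0, 1.5], "yaw": 0, "jaw": 10},
  {"delta_pos": [0, 0, 1.5], "yaw": 0, "jaw": 10},
])

```text
clock: 15.3
eef_pos: [492.0, 103.9, 91.5]
tcp_rot: [-3.142, 0.0, 1.578]
contact_force: [-1.8, -3.0, 1.5]
opening: 0.277
grasp_force: 118.7
```

```bash
python3 fit.py
```

```text
15.45 [491.9 103.9  91.4] [3.14157842e+00 1.80519505e-05 1.57781243e+00] [-3.  -2.7  2.9] 0.276584852488645
('side', 'top') [array([4.90223e+02, 1.03342e+02, 7.88600e+00, 4.00000e-03, 3.00000e-02]), np.int64(358), np.float64(0.792), np.float64(0.975)]
('wrist',) [array([ 4.92096e+02,  1.04327e+02,  8.29900e+00,  0.00000e+00,
       -7.00000e-03]), np.int64(2463), np.float64(0.336), np.float64(1.0)]
```

Home: point at 8 mm and upright. Release and back away.

>>> play_rows([
  {"delta_pos": [0, 0, 0.1], "yaw": 0, "jaw": 40},
  {"delta_pos": [0, 0, 0], "yaw": 0, "jaw": 70},
  {"delta_pos": [0, 0, 0], "yaw": 0, "jaw": 85},
  {"delta_pos": [0, 0, 0], "yaw": 0, "jaw": 85},
  {"delta_pos": [0, 0, 0], "yaw": 0, "jaw": 85},
  {"delta_pos": [0, 0, -2], "yaw": 0, "jaw": 85},
  {"delta_pos": [0, 0, -5], "yaw": 0, "jaw": 85},
  {"delta_pos": [0, 0, -8], "yaw": 0, "jaw": 85},
])

```text
clock: 16.25
eef_pos: [491.5, 103.8, 171.9]
tcp_rot: [-3.14, 0.0, 1.578]
contact_force: [0.4, 0.1, -0.5]
opening: 0.849
grasp_force: 0.0
```

>>> play_rows([
  {"delta_pos": [0, 0, -3], "yaw": 0, "jaw": 85},
  {"delta_pos": [0, 0, -5], "yaw": 0, "jaw": 85},
  {"delta_pos": [0, 0, -6], "yaw": 0, "jaw": 85},
  {"delta_pos": [0, 0, -6], "yaw": 0, "jaw": 85},
  {"delta_pos": [0, 0, -6], "yaw": 0, "jaw": 85},
  {"delta_pos": [0, 0, -6], "yaw": 0, "jaw": 85},
  {"delta_pos": [0, 0, -6], "yaw": 0, "jaw": 85},
  {"delta_pos": [0, 0, -6], "yaw": 0, "jaw": 85},
])

```text
clock: 17.05
eef_pos: [491.6, 103.8, 230.5]
tcp_rot: [-3.14, 0.0, 1.578]
contact_force: [-0.6, 1.2, -0.2]
opening: 0.852
grasp_force: 0.0
```

```bash
python3 - <<'E'
from h import *
p,d=look('wrist'); q,_=look('side'); W=cloud('wrist',d); print(r.sense()['clock'],r.sense()['eef_pos'],r.sense()['contact_force'])
save(np.hstack([cv2.resize(p[100:300,160:360],(400,400)),cv2.resize(q[70:220,150:300],(400,400))]),'c4.png')
print(fit_drift([W],[492,104,8],140,zmin=76,rad=32))
for z0 in(74,64):
    m=((abs(W[...,2]-z0-1)<3)&(abs(W[...,0]-490)<55)&(abs(W[...,1]-95)<60)).astype(np.uint8)
    n,l,st,c=cv2.connectedComponentsWithStats(m)
    for k in np.argsort(-st[1:,4])[:2]+1: print(z0,st[k][4],cv2.minAreaRect(W[l==k][:,:2].astype(np.float32)))
E
```

```text
17.15 [491.81551131 103.84987512 230.8496585 ] [-0.46358731  0.09614799 -0.27225783]
(array([ 4.92666040e+02,  1.09333457e+02,  3.48879238e+01, -1.21084042e-03,
       -7.55281944e-02]), 2186, np.float64(3.6280041107960574), np.float64(0.3856358645928637))
74 3465 ((502.6065368652344, 101.33285522460938), (70.5694580078125, 90.65396118164062), 82.55802917480469)
64 29 ((490.0401916503906, 138.3978271484375), (0.3932352364063263, 26.925241470336914), 82.69770050048828)
64 13 ((468.71954345703125, 141.23724365234375), (0.3484393358230591, 11.589640617370605), 82.60694885253906)
```

View pics/c4.png

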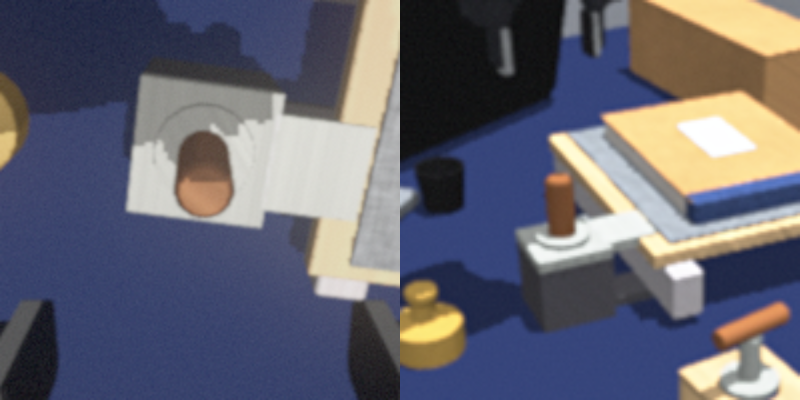

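The picture shows the drift upright at (560,205) with its collar flat on the tongue. The tongue is flush over the block and the gripper is clear.

```bash
python3 -c "
from rig import r
print(r.sign_off())"
```

```text
the job is handed in; nothing more can be done
None
```

The drift stands upright in both holes with its collar home, and its taper drew the board into line; I handed the job in at about 17 s on the robot clock, but the sign-off returned no verdict.

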